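Lock a weld coupon against its fence with the gate pin

ROBOT

A 6-joint arm with a two-finger parallel gripper is mounted at the origin on a cart in front of the work surface, level with it; the furniture and walls round the work are solid. World frame = base frame: x ahead of the robot, y to its left, z up, the work surface at z = 0. Lengths are in m, angles in degrees, forces in N, time in s.
With the tool pointing down it reaches from about 0.375 to 0.75 m from the base axis. Payload 9 kg.
Tool frame: the origin (TCP) lies where the fingers leave the gripper's body, on its centre line; the fingertips stand 73 mm ahead of it and the grasp point (between the pads) lies 54 mm ahead of it (robot.tip_reach is the distance from the TCP to the fingertips, in m); z points along the fingers, y is the direction in which the jaws open and shut (so a half turn about z gives the same grasp; the last joint's range is limited). The gripper opens to 85 mm and grips with 20 to 120 N. Pads are 22 mm wide; open, the fingers measure 114 mm over their backs; the gripper's body (76 mm by 85 mm) begins 54 mm behind the grasp point. The pads swing forward as they close: fully open they stand 13 mm farther back than shut.
Start: joints at [-78.879, 5.964, 5.575, 89.605, 0, 77.527], TCP at [0.24, -0.55, 0.304] pointing down, gripper open.
Joint ranges: [-171.21, 171.21], [-48.23, 106.86], [-62.78, 66.21], [-105.2, 120.99], [-86.42, 89.51], [-180, 180]. Speed limits (degrees/s): [127.2, 127.2, 147.25, 180, 180, 180].

INTERFACE

Orientations are given as [roll, pitch, yaw] about the fixed x, y, z axes, in that order (R = Rz(yaw) Ry(pitch) Rx(roll)).
In Python, from plant import robot gives the robot as it stands. Calls block until the motion is done:
- robot.move_pose(position, orientation): joint-space move of the TCP to a pose.
- robot.line_to(position, vel=0.15, rotation=None, guard=None): straight line of the TCP; rotation=None keeps the orientation; vel is the mean speed in m/s. With guard (N) it stops when the force on the tool has changed by that much, and returns True; else False.
- robot.goto_joints(angles): joint-space move.
- robot.set_gripper(opening): finger opening in m; the grip force is fixed at half the most; returns when the fingers have stopped.
- robot.pause(seconds).
- robot.ik(position, orientation): joint angles nearest the present ones, or None.
- robot.observe(): the state.
- robot.grab_frame(name): name is "scene" or "side" or "wrist"; returns the picture (384x512x3 uint8, blue, green, red); there is no depth.
- robot.get_calibration(name): a dict with "vertical_fov" (degrees; the focal length in pixels is half the picture's height over the tangent of half this angle, whatever the lens; pixels are square), "cx", "cy" (the principal point, pixels), "rvec" (rotation vector, rad) and "tvec" (3), from world to camera coordinates, as OpenCV has them. Camera axes: x right, y down, z forward; pixel columns grow to the right and rows downward; lengths in m; the calibration is good to about 2 mm. The wrist camera is an equidistant fisheye: a pixel r from the principal point sees the ray r / f radians off the axis. A picture is of the moment at which its call begins: read the wrist's pose just before it. get_calibration takes no time and is no camera call; for the wrist camera it gives the pose at the moment of the call.
A pose or a line that the arm cannot do raises robot.IKError and nothing moves.
- robot.job_done(): hands the job in, once; it reports no verdict.
The state is a dict: "time": time; "q": joint angles; "qvel": joint speeds; "joint_torque": joint torques, N m; "tool_pos": TCP position; "tcp_rot": TCP orientation; "ft_force": force on the tool from outside, world axes, zero at the start; "torque": the same for the moment, N m; "gripper_width": finger opening in m.
Only numpy, scipy, OpenCV 4.12 (cv2) and the standard library are available. Lean on these libraries where they do the work, as an engineer would, in place of code of your own. Each camera call takes 0.05 s, during which the arm holds its last target. There are 200 camera calls.

TASK

The steel coupon on the fixture plate stands short of its fence. With the fingertips, push the upright gate pin forward along its slot so that it drives the coupon up to the fence, then push the pin round the corner and along the cross slot right to its closed end, so that the coupon is locked in. Only push, gently: do not squeeze or lift anything, and leave the other parts on the table and plate where they are.

Things in the scene. Friction and masses are not known exactly. Their poses are not given: they have to be found in the camera images.
- gate_plate: Fixed steel fixture plate on the table, 200 x 170 x 20 mm. Origin at table level under it; in its own frame it spans x -110 to +90 mm, y -85 to +85 mm, top at z = 20 mm. +x points to the fence (away from the robot, turned up to 0.4 rad), +y left. An L-shaped slot, 18 mm wide, 14 mm deep, is cut in its top: the long leg runs along x, the cross leg along -y from the corner.
- slot_corner (a point): Where the pin axis is when the pin stands in the corner of the slot, at the height of the plate top: x = 0, y = +10 mm in the plate frame. The long leg lies on the line y = +10 mm and lets the pin axis go from x = -85 mm to x = 0. The pin has 1.5 mm of play to the slot walls on every side.
- slot_end (a point): Where the pin axis is when the pin stands at the closed end of the cross leg, at the height of the plate top: x = 0, y = -35 mm in the plate frame, so the cross leg is 45 mm of travel to the right of the corner. The pin can go 1.5 mm farther, to the wall.
- fence_mid (a point): Middle of the foot of the fence's near face, on the plate top: x = 55.5 mm, y = 0 in the plate frame. The fence is a dark bar, 130 mm long across the plate (y), 12 mm thick, 14 mm high. Two dark guide strips, 10 mm wide, 7 mm high, lie along x from -20 to +55 mm at y = +53 and -53 mm; the coupon slides between them.
- gate_pin_top (a point): Centre of the top of the gate pin, a plain upright round steel pin, 15 mm in diameter, its top 50 mm above the plate (70 mm above the table). It is captive: slides only along the slot, stays upright, cannot come out, stays where left. Pushing takes 3 to 5 N, 1 to 2 N more with the coupon ahead; corner and end are rigid. It starts in the long leg, 60 to 85 mm short of the corner, behind the coupon.
- coupon: Loose mottled grey steel coupon, 90 x 46 x 10 mm, about 0.2 kg, flat on the plate between the guide strips, long side across the plate, ahead of the pin. Origin at the centre of its underside; own x along the 90 mm side. It starts 25 to 40 mm short of the fence; against the fence its origin is at plate x = 32.5 mm. With the pin in the cross leg it has 0.5 to 3.5 mm of play.
- small_nut: Bystander: loose hex nut, 22 x 19 x 11 mm, lying on the near right corner area of the plate, origin at the centre of its underside.
- nut: Bystander: loose hex nut, 28 x 25 x 15 mm, on the table right of the plate, origin at the centre of its underside.
- spare_coupon: Bystander: loose dark steel coupon, 85 x 40 x 10 mm, on the table right of the plate, origin at the centre of its underside.
- slug: Bystander: loose round steel slug, 44 mm in diameter, 10 mm thick, on the table at the far right, origin at the centre of its underside.
- short_pipe: Bystander: loose pipe, 48 mm in diameter, 58 mm high, standing on the table left of the plate, origin at the centre of its underside.
- nozzle: Bystander: loose red-brown ceramic nozzle, 22 mm in diameter, 39 mm high, standing on the table left of the plate, origin at the centre of its underside.
- gate_cross (a joint): Travel of the gate pin along the cross slot (m): 0 in the long leg, 0.045 at the closed end. The pin takes pushes of up to 36 N; a grip on it counts the force of both fingers together.
Not all that is in view belongs to the job. Leave any green look-alike of the coupon alone.

How it is judged:
By the outcome, as a careful person would: the job done as asked, in the order asked, and still so for the second after the job is handed in, with the robot touching nothing.
It also fails if it takes over 43 s, if anything falls off the work surface, if the arm or the gripper's body presses on something with over 40 N, if the wrist force passes 120 N, or if a joint passes its speed limit or range.

## Working session

There is one attempt and no reset: what is moved stays moved. The work goes in short steps, each a Python script; the robot and the scene stay as the last script left them, time stands still between calls to the robot, and variables do not carry over. Pictures are saved under pics/ and viewed, about 8 in all and at most 12, crops included, and the job is handed in when it is done.

```bash
ls; mkdir -p pics
python3 - <<'E'
from plant import robot
import cv2
for n in("scene","side"):
    cv2.imwrite(f"pics/{n}0.png",robot.grab_frame(n)); print(n,robot.get_calibration(n))
print(robot.observe())
a=cv2.imread("pics/scene0.png");b=cv2.imread("pics/side0.png")
cv2.imwrite("pics/a.png",cv2.resize(a,(800,600)))
cv2.imwrite("pics/b.png",cv2.resize(b,(800,600)))
E
```

```text
pics
scene {'vertical_fov': 48.50594062853835, 'cx': 259.0198256258201, 'cy': 190.59056139750678, 'rvec': array([ 2.06741549, -0.46046014,  0.29249622]), 'tvec': array([-0.50750302,  0.19121447,  1.03889845])}
side {'vertical_fov': 43.412951216399144, 'cx': 252.74403589413333, 'cy': 195.86449149685055, 'rvec': array([ 0.70205667, -2.31024489,  1.51437523]), 'tvec': array([0.44895807, 0.20148291, 1.11460739])}
{'time': 0.1, 'q': array([-7.88785474e+01,  5.99295124e+00,  5.53163531e+00,  8.96054530e+01,
        3.88698240e-04,  7.75269554e+01]), 'qvel': array([-0.01515704,  0.00021664,  0.1036263 , -0.00418223,  0.05208216,
       -0.02542715]), 'joint_torque': array([ 6.94691262e-03, -5.58212078e+01,  5.04716706e+01,  1.32862752e-02,
       -1.95236175e-04,  5.60080888e-07]), 'tool_pos': array([ 0.24012616, -0.54961636,  0.30322415]), 'tcp_rot': array([-1.79934891e+02, -1.48003011e-02,  2.35944886e+01]), 'ft_force': array([-0.32261836, -0.7311504 , -0.24759408]), 'torque': array([-0.02333617, -0.03082599,  0.03478477]), 'gripper_width': 0.08519597638236096}
```

View pics/a.png

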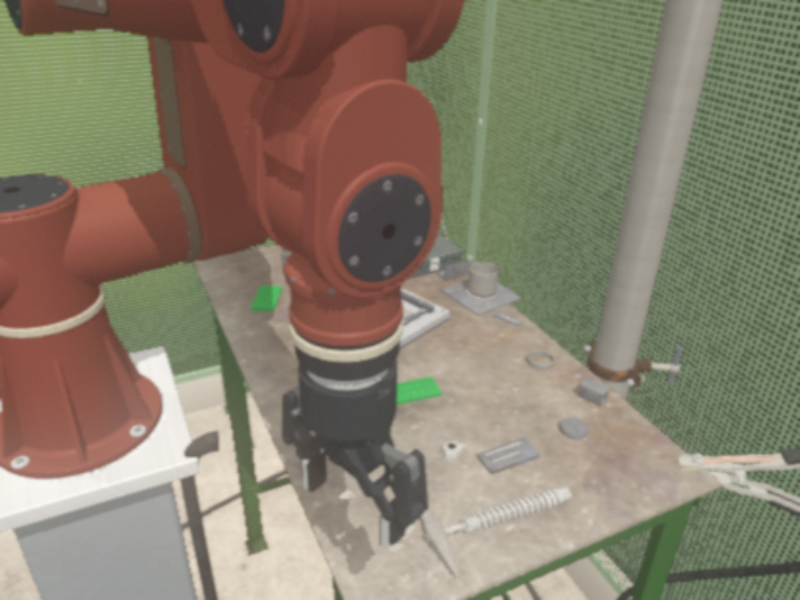

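View pics/b.png

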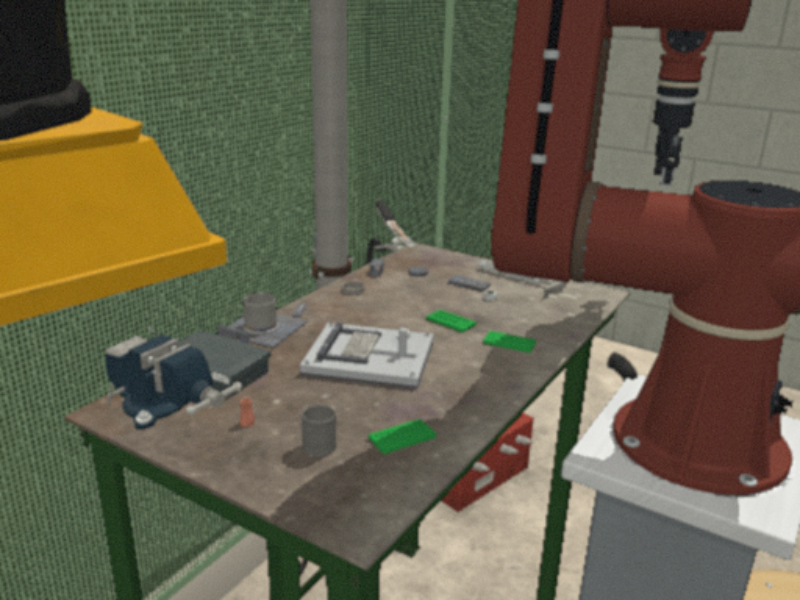

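The side view shows the plate at about (370,352) of 800 px, with the coupon light grey between dark guides. The green look-alikes are at (450,320), (510,342) and (402,436). The arm hides the plate in the scene view, so I'll cast the plate corners roughly and then look from above.

```bash
cat > h.py <<'E'
import numpy as np, cv2
from plant import robot
def cast(cal,px,z,fish=False):
    f=192/np.tan(np.radians(cal["vertical_fov"])/2)
    R,_=cv2.Rodrigues(np.array(cal["rvec"])); t=np.array(cal["tvec"])
    u=(np.array(px,float)-[cal["cx"],cal["cy"]])/f
    if fish:
        r=np.hypot(*u); d=np.array([*(u/r*np.sin(r)),np.cos(r)])
    else: d=np.array([*u,1])
    d=R.T@d; c=-R.T@t
    return c+d*(z-c[2])/d[2]
def proj(cal,p,fish=False):
    f=192/np.tan(np.radians(cal["vertical_fov"])/2)
    R,_=cv2.Rodrigues(np.array(cal["rvec"])); X=R@p+cal["tvec"]
    if fish: r=np.hypot(X[0],X[1]); u=X[:2]/r*np.arctan2(r,X[2])
    else: u=X[:2]/X[2]
    return u*f+[cal["cx"],cal["cy"]]
E
python3 - <<'E'
from h import *
c=robot.get_calibration("side")
P=[cast(c,np.array(p)*.64,.02) for p in [(303,372),(418,382),(434,332),(332,323)]]
print(np.round(P,3)); m=np.mean(P,0); print(m)
w=robot.get_calibration("wrist");R,_=cv2.Rodrigues(w["rvec"]); print("cam",-R.T@w["tvec"],"axis",R[2],w["vertical_fov"],w["cx"],w["cy"])
for z in(.36,.3):
  for r in (.48,.52,.56):
    a=np.arctan2(m[1],m[0])
    for y in(0,90,-90,180): 
        print(z,r,y,robot.ik([r*np.cos(a),r*np.sin(a),z],[180,0,y]))
E
```

```text
[[ 0.587  0.199  0.02 ]
 [ 0.415  0.117  0.02 ]
 [ 0.488 -0.058  0.02 ]
 [ 0.663  0.02   0.02 ]]
[0.53828692 0.06949008 0.02      ]
cam [ 0.30282133 -0.52357472  0.37317301] axis [-0.24742501 -0.10675525 -0.96300788] 65.70646984690485 253.43861510871042 190.29188566041725
0.36 0.48 0 [ -8.30835914 -13.73190022  -7.43182332  96.30007691   0.
 171.69164086]
0.36 0.48 90 [ -8.30835914 -13.73190022  -7.43182332  96.30007691   0.
  81.69164086]
0.36 0.48 -90 [ -8.30835914 -13.73190022  -7.43182332  96.30007691   0.
 -98.30835914]
0.36 0.48 180 [ -8.30835914 -13.73190022  -7.43182332  96.30007691   0.
  -8.30835914]
0.36 0.52 0 [ -7.07609004  -6.8087173   -1.27463721  95.53408009   0.
 172.92390996]
0.36 0.52 90 [-7.07609004 -6.8087173  -1.27463721 95.53408009  0.         82.92390996]
0.36 0.52 -90 [ -7.07609004  -6.8087173   -1.27463721  95.53408009   0.
 -97.07609004]
0.36 0.52 180 [-7.07609004 -6.8087173  -1.27463721 95.53408009  0.         -7.07609004]
0.36 0.56 0 [-6.02528460e+00  1.38847153e-01  5.42252950e+00  9.52836824e+01
  0.00000000e+00  1.73974715e+02]
0.36 0.56 90 [-6.0252846
[... 564 characters left out ...]
  -8.30835914]
0.3 0.52 0 [ -7.07609004  -8.08010846  -8.72027447  89.35983399   0.
 172.92390996]
0.3 0.52 90 [-7.07609004 -8.08010846 -8.72027447 89.35983399  0.         82.92390996]
0.3 0.52 -90 [ -7.07609004  -8.08010846  -8.72027447  89.35983399   0.
 -97.07609004]
0.3 0.52 180 [-7.07609004 -8.08010846 -8.72027447 89.35983399  0.         -7.07609004]
0.3 0.56 0 [ -6.0252846   -1.08785717  -2.0696432   89.01821397   0.
 173.9747154 ]
0.3 0.56 90 [-6.0252846  -1.08785717 -2.0696432  89.01821397  0.         83.9747154 ]
0.3 0.56 -90 [ -6.0252846   -1.08785717  -2.0696432   89.01821397   0.
 -96.0252846 ]
0.3 0.56 180 [-6.0252846  -1.08785717 -2.0696432  89.01821397  0.         -6.0252846 ]
```

Run:
```python
from h import *
robot.move_pose([.551,.039,.36],[180,0,113])
robot.set_gripper(0.0)
w=robot.get_calibration("wrist"); im=robot.grab_frame("wrist")
import pickle; pickle.dump(w,open("w1.pkl","wb"))
cv2.imwrite("pics/w1.png",im); cv2.imwrite("pics/w1b.png",cv2.resize(im,(800,600),interpolation=cv2.INTER_CUBIC))
o=robot.observe(); print(o["time"],o["tool_pos"],o["tcp_rot"],o["gripper_width"],robot.tip_reach,o["ft_force"])
```

```text
3.2917 [0.55098085 0.03900948 0.35999128] [-1.79996457e+02 -2.01104297e-03  1.13001606e+02] -0.00012346512320346494 0.0726 [-0.2797195  -0.62589837  0.11617182]
```

View pics/w1b.png

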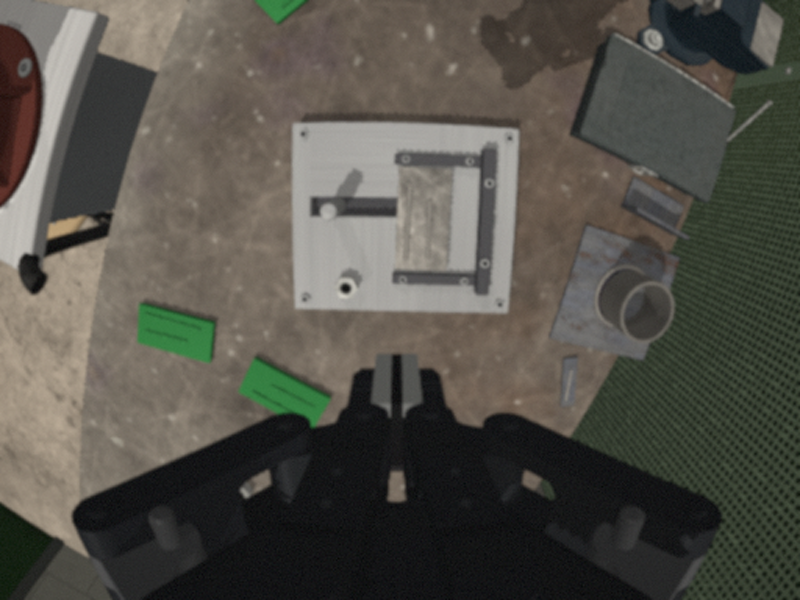

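The wrist view shows the plate with top corners at (292,122), (519,128), (508,312) and (295,310) of 800 px. The pin top is at about (328,212). The mottled coupon is at (425,217), between the strips and short of the fence at (485,220). The green coupons lie off the plate, so the grey one on the plate is the one meant. One enlarged crop next, with the numbers.

Run:
```python
from h import *
import pickle; w=pickle.load(open("w1.pkl","rb")); im=cv2.imread("pics/w1.png")
# plate mask: bright, low-saturation region
hsv=cv2.cvtColor(im,cv2.COLOR_BGR2HSV)
m=((hsv[...,2]>125)&(hsv[...,1]<40)).astype(np.uint8); m[:,:175]=0;m[:,345:]=0;m[:70]=0;m[210:]=0
m=cv2.morphologyEx(m,cv2.MORPH_OPEN,np.ones((3,3)))
cs,_=cv2.findContours(m,0,2); c=max(cs,key=cv2.contourArea)[:,0]
Pw=np.array([cast(w,p,.02,True)[:2] for p in c])
r=cv2.minAreaRect((Pw*1000).astype(np.float32)); print("rect",r)
P=[cast(w,np.array(p)*.64,.02,True) for p in [(292,122),(519,128),(508,312),(295,310)]]
print(np.round(P,4), [np.linalg.norm(P[i]-P[i-1]) for i in range(4)])
print("pin",cast(w,np.array((328,212))*.64,.07,True))
k=im[70:210,180:345]; k=cv2.resize(k,None,fx=4,fy=4,interpolation=cv2.INTER_CUBIC)
cv2.imwrite("pics/crop1.png",k); print(k.shape)
```

```text
rect ((546.7577514648438, 63.925201416015625), (202.0684051513672, 172.13922119140625), 21.908157348632812)
[[ 0.4226  0.1067  0.02  ]
 [ 0.609   0.1812  0.02  ]
 [ 0.6726  0.023   0.02  ]
 [ 0.4871 -0.0535  0.02  ]] [np.float64(0.17270471607574753), np.float64(0.20068120477056514), np.float64(0.17045407413466251), np.float64(0.2005785053219855)]
pin [0.48825029 0.05070702 0.07      ]
(560, 660, 3)
```

View pics/crop1.png

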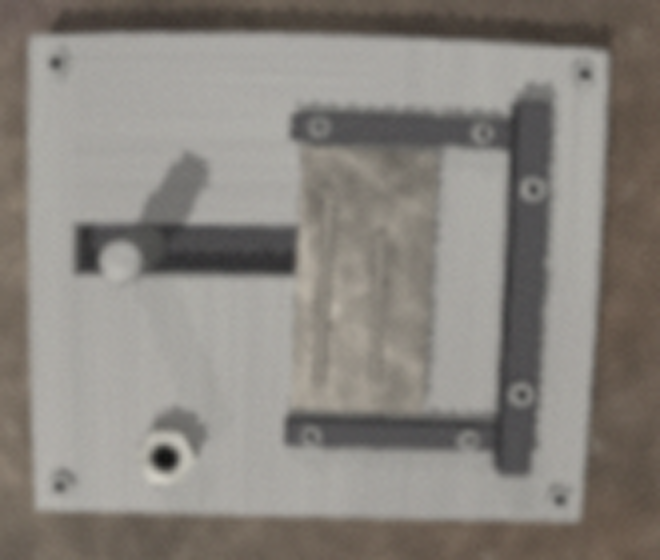

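Measured plate size is 202 x 172 mm, against 200 x 170 given, with yaw 21.9°. The pin comes out at plate (-70, +9.4), which fits the slot line y = 10. Now the push along the long leg.

```bash
cat >> h.py <<'E'
YAW=21.9; O=np.array([.5565,.0680]); c_,s_=np.cos(np.radians(YAW)),np.sin(np.radians(YAW)); RP=np.array([[c_,-s_],[s_,c_]])
ROT=[180,0,90+YAW]
def W(x,y,tip): return [*(O+RP@[x/1000,y/1000]),tip/1000+robot.tip_reach]
def st(l):
    o=robot.observe(); f=RP.T@o["ft_force"][:2]
    print(l,"t%.2f"%o["time"],"plate",np.round(RP.T@(o["tool_pos"][:2]-O)*1000,1),"tip",round((o["tool_pos"][2]-robot.tip_reach)*1000,1),"F",np.round(f,1),round(o["ft_force"][2],1))
E
python3 - <<'E'
from h import *
robot.move_pose(W(-108,10,110),ROT); st("above")
print(robot.line_to(W(-108,10,48),vel=.1,guard=8)); st("down")
print(robot.line_to(W(-80,10,48),vel=.03,guard=2.5)); st("contact")
print(robot.line_to(W(-55,10,48),vel=.04,guard=15)); st("push")
E
```

```text
above t4.12 plate [-107.1    9.4] tip 111.4 F [0.5 0.7] 0.3
False
down t4.88 plate [-107.6    9.8] tip 48.6 F [0.5 0.7] 0.4
True
contact t5.55 plate [-88.3  10.1] tip 47.7 F [0.4 0.2] 0.2
False
push t6.55 plate [-54.8   9.9] tip 48.3 F [-0.1  0.2] -0.9
```

Run:
```python
from h import *
im=robot.grab_frame("wrist"); st("")
cv2.imwrite("pics/w2b.png",cv2.resize(im,(800,600),interpolation=cv2.INTER_CUBIC))
```

```text
t6.60 plate [-54.8   9.9] tip 48.4 F [-1.2  0.1] -0.3
```

View pics/w2b.png

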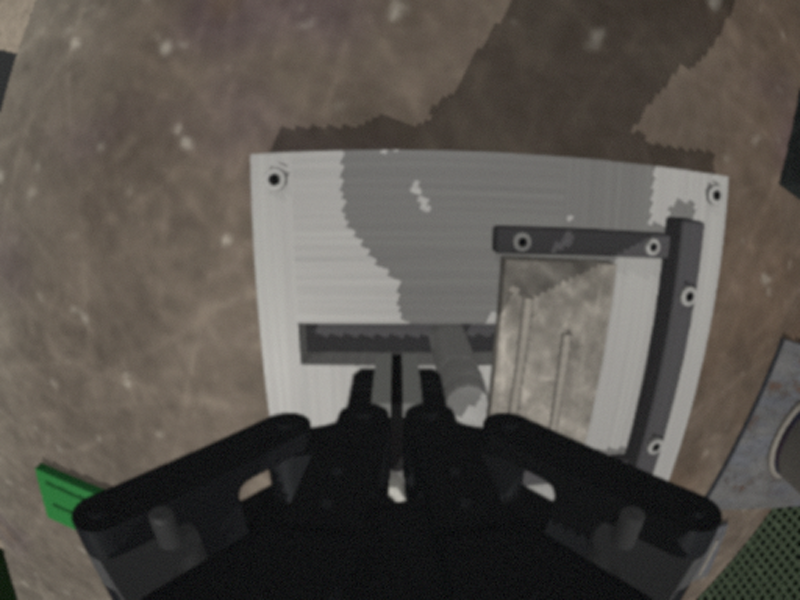

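The pin (top at about (465,395), foot at (450,332)) stands upright ahead of the fingers. It has moved forward in the slot and is near the coupon's near edge at about (495,340). I'll continue to the corner stop.

Run:
```python
from h import *
print(robot.line_to(W(-30,10,48),vel=.04,guard=14)); st("push")
print(robot.line_to(W(-8,10,48),vel=.015,guard=14)); st("stop")
w=robot.get_calibration("wrist"); im=robot.grab_frame("wrist")
import pickle; pickle.dump(w,open("w3.pkl","wb"));cv2.imwrite("pics/w3.png",im)
cv2.imwrite("pics/w3b.png",cv2.resize(im,(800,600),interpolation=cv2.INTER_CUBIC))
```

```text
False
push t7.38 plate [-29.6  10.1] tip 48.0 F [-0.5 -0.4] -0.4
True
stop t8.17 plate [-21.4  10.2] tip 47.5 F [-2.2 -0.4] 1.2
```

View pics/w3b.png

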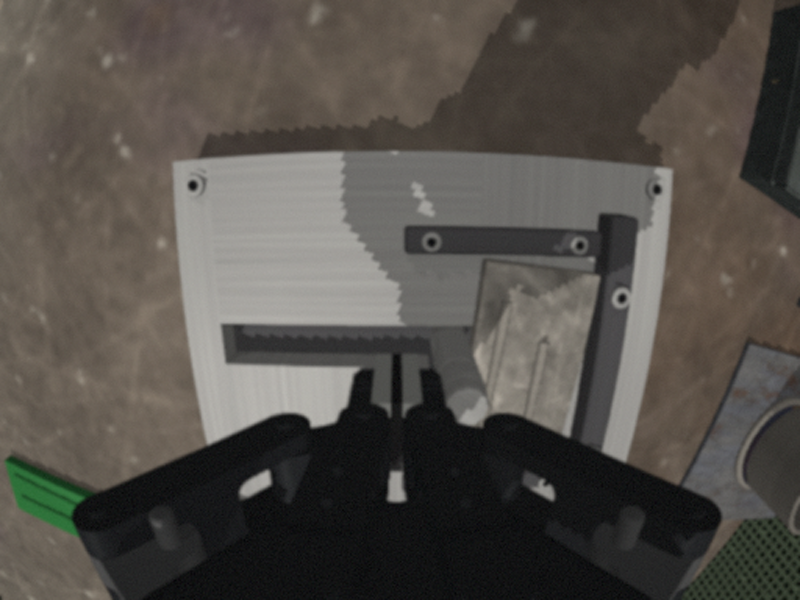

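The coupon is now at the fence, with its left end touching at (600,270), but it is slightly skewed and its right end lags. I'll push a little firmer, then look from above.

Run:
```python
from h import *
print(robot.line_to(W(-10,10,48),vel=.01,guard=20)); st("stop2")
robot.line_to(W(-40,10,48),vel=.12); robot.line_to(W(-40,10,110),vel=.2)
robot.move_pose([.551,.039,.36],ROT); st("up")
w=robot.get_calibration("wrist"); im=robot.grab_frame("wrist")
import pickle; pickle.dump(w,open("w4.pkl","wb"));cv2.imwrite("pics/w4.png",im)
k=cv2.resize(im[70:210,180:345],None,fx=4,fy=4,interpolation=cv2.INTER_CUBIC);cv2.imwrite("pics/w4b.png",k)
```

```text
True
stop2 t8.83 plate [-20.6  10.3] tip 46.6 F [-2.5 -0.3] 2.8
up t10.37 plate [-16.  -24.7] tip 285.6 F [-0.1  0.8] 0.2
```

View pics/w4b.png

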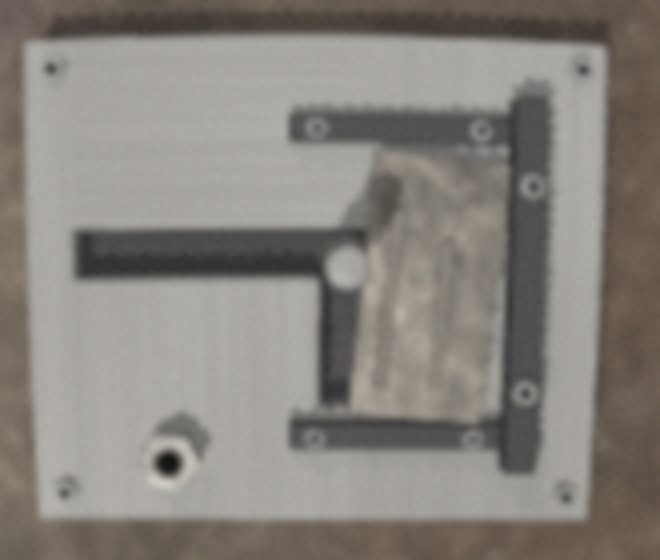

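Run:
```python
from h import *
import pickle; w=pickle.load(open("w4.pkl","rb"))
p=cast(w,(180+347/4,70+267/4),.07,True); print("pin plate",RP.T@(p[:2]-O)*1000)
robot.move_pose(W(0,48,110),ROT); st("above")
print(robot.line_to(W(0,48,48),vel=.1,guard=8)); st("down")
print(robot.line_to(W(0,20,48),vel=.03,guard=2.5)); st("contact")
print(robot.line_to(W(0,0,48),vel=.03,guard=18)); st("push")
print(robot.line_to(W(0,-26,48),vel=.02,guard=18)); st("end")
w=robot.get_calibration("wrist"); im=robot.grab_frame("wrist")
cv2.imwrite("pics/w5.png",im)
```

```text
pin plate [-0.73509934  9.34075767]
above t11.21 plate [ 0.4 47.6] tip 111.1 F [-0.3 -0.7] -0.8
False
down t11.97 plate [ 0.3 47.8] tip 48.7 F [0.1 0.3] 0.9
True
contact t12.64 plate [-0.3 27.9] tip 47.6 F [-0.7 -0.1] -0.3
False
push t13.75 plate [ 0.2 -0.2] tip 48.3 F [-0.9  1.6] -0.2
True
end t14.68 plate [ -0.  -17.7] tip 47.9 F [0.6 2.8] 2.1
```

The stop is at pin y ≈ -36, which matches the closed end. Retreat and check.

Run:
```python
from h import *
robot.line_to(W(0,15,48),vel=.12); robot.line_to(W(0,15,110),vel=.2)
robot.move_pose([.551,.039,.36],ROT); st("up")
w=robot.get_calibration("wrist"); im=robot.grab_frame("wrist")
import pickle; pickle.dump(w,open("w6.pkl","wb"));cv2.imwrite("pics/w6.png",im)
k=cv2.resize(im[70:210,180:345],None,fx=4,fy=4,interpolation=cv2.INTER_CUBIC);cv2.imwrite("pics/w6b.png",k)
```

```text
up t16.36 plate [-16.  -24.9] tip 285.9 F [ 1.  -0.1] -1.3
```

View pics/w6b.png

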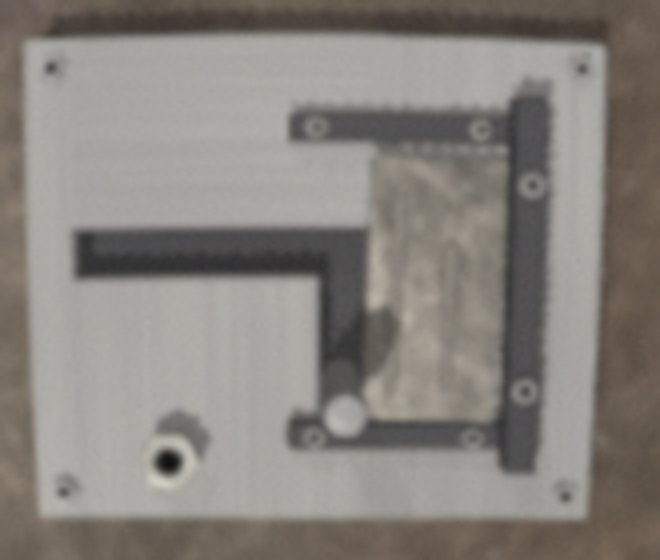

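The coupon is now square against the fence, with its far edge at about x = 508 to 500 along the fence. The pin top is at (345,415), at the closed end of the cross leg. The small nut at (168,460) hasn't moved.

Run:
```python
from h import *
import pickle; w=pickle.load(open("w6.pkl","rb"))
f=lambda p,z: np.round(RP.T@(cast(w,(180+p[0]/4,70+p[1]/4),z,True)[:2]-O)*1000,1)
print("pin",f((345,415),.07),"coupon corners",[f(p,.03) for p in [(371,152),(508,152),(499,420),(363,418)]])
robot.job_done(); st("done")
```

```text
pin [ -0.9 -36.8] coupon corners [array([ 8.9, 44. ]), array([55. , 45.1]), array([ 54.5, -47.2]), array([  7.1, -46.7])]
the job is handed in; nothing more can be done
the job is handed in; nothing more can be done
```

The coupon is against the fence and locked in, and I handed the job in with the arm raised clear, at about 16.4 s on the robot's clock. With the fingers closed I pushed the pin along the long leg to the corner. I then moved round and pushed it along the cross slot until it stopped at the closed end.

- **Pin:** the last picture puts it at plate (-0.9, -36.8) mm. The closed end is at (0, -35) with 1.5 mm of play, so it is at the end wall. The fingers' position when they stopped agrees, at about y = -36 mm.
- **Coupon:** its far edge is at plate x = 54.5 to 55 mm, against the fence at 55.5 mm. That is within the measuring error of about 1 to 2 mm. It had turned slightly when the pin reached the corner, but the cross push brought it square again.
- **Forces:** the pushes stopped on guards of 14 to 20 N, below the pin's 36 N limit.
- **Other parts:** the small nut had not moved. I did not check the other loose parts against the first pictures, but the fingers only came down over the plate.

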